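# Sweep the model offcuts into the scrap tray

## Robot

A 6-joint arm with a two-finger parallel gripper is mounted at the origin on the work surface. World frame = base frame: x ahead of the robot, y to its left, z up, the work surface at z = 0. Lengths are in m, angles in rad, forces in N, time in s.
With the tool pointing down it reaches from about 0.275 to 0.75 m from the base axis. Payload 10.2 kg.
Tool frame: the origin (TCP) lies at the very end of the fingers, on their centre line; the grasp point (between the pads) lies 19 mm behind it; z points along the fingers, x is the direction in which the jaws open and shut, and the axes are right-handed (so a half turn about z gives the same grasp; the last joint's range is limited). The gripper opens to 88 mm and grips with 3 to 60 N. Pads are 18 mm wide; open, the fingers measure 123 mm over their backs; the gripper's body (75 mm by 187 mm) begins 45 mm behind the grasp point.
Start: joints at [0.883, 0.313, 1.498, -0, 1.331, -0.223], TCP at [0.235, 0.469, 0.239] pointing down, gripper open.
Joint ranges: [-2.94, 2.94], [-0.97, 2.17], [0.19, 2.56], [-1.23, 4.37], [0.02, 3.11], [-2.88, 2.88]. Speed limits (rad/s): [2.39, 2.39, 3.01, 3.14, 3.14, 3.14].

## Interface

Orientations are given as a unit quaternion [w, x, y, z].
In Python, from rig import manip gives the robot as it stands.
- The arm moves only by the tool carry_out, never from a script. Its argument "increments" is a list of rows, each an object with "dp": the shift along the tool's x, y, z as a fraction of full scale, a list of three; "delta_rot": the turn, a rotation vector about the tool's x, y, z as a fraction of full scale, a list of three; "gripper": the closure, from 0 (fully open) to 1 (shut). In form: [{"dp": [dx, dy, dz], "delta_rot": [ax, ay, az], "gripper": gripper}, ...]. A call has 1 to 8 rows; each row is the pose to reach, as a shift and turn from the pose commanded when the call began, along the tool's axes at that moment; what a row does not reach only later rows make up. Full scale, the value 1, is 200 mm for a shift and 45 degrees for a turn. A row lasts 1/10 s, in which the tool goes at most 50 mm and 8.59 degrees, less where a joint would pass 70% of its speed; a pose out of reach is approached as far as the arm can. A call with a number of a shift or a turn outside -1 to 1 is refused whole. A call with a gripper value outside its range is refused whole. The fingers move at their own pace and stop on an object; "squeeze" is the grip in N (left out, the last holds). Time passes only in rows, so rows that repeat a pose let the fingers close. It gives the time, the measured TCP pose, the force and the opening at its end, in the units of the state.
- manip.get_state(): the state, without advancing time (a new reading comes with each control period).
- manip.get_image(name): name is "scene" or "top" or "wrist"; returns the picture (480x640x3 uint8, red, green, blue); there is no depth.
- manip.calibration(name): a dict with "fx", "fy", "cx", "cy" (pixels), "extrinsics" (4x4, takes a point from camera to world coordinates). Camera axes: x right, y down, z forward; pixel columns grow to the right and rows downward; lengths in m; the calibration is good to about 2 mm. A picture is of the moment at which its call begins: read the wrist's pose just before it. calibration takes no time and is no camera call; for the wrist camera it gives the pose at the moment of the call.
- manip.finish_job(): hands the job in, once; it reports no verdict.
Trained networks look in the newest picture that a camera, given by its name, has taken for a name from the list of things; names that differ only in an ending like _2 or _b are one class to them, and where a whole thing is asked for, a point or a joint stands for the part that bears it (a point fixed in the world has none). Each returns a list of dicts, best first, with "conf" (0 to 1); they miss things now and then, are a little off and sometimes report something else, mostly with a low value. They report only what shows in the picture. A call takes as long as a camera call.
- manip.regions_of(camera, target): "mask" (480x640 bool, what is visible of it) and "centre" ([row, column] in pixels, amid what is visible of it).
The state is a dict: "t": time; "joint_positions": joint angles; "qvel": joint speeds; "joint_efforts": joint torques, N m; "ee_pos": TCP position; "ee_rot": TCP orientation; "ft_force": force on the tool from outside, world axes, zero at the start; "ft_torque": the same for the moment, N m; "finger_gap": finger opening in m.
Only numpy, scipy, OpenCV 4.12 (cv2) and the standard library are available. Lean on these libraries where they do the work, as an engineer would, in place of code of your own. Each camera call takes 0.05 s, during which the arm holds its last target. There are 200 camera calls.

## Task

Clear the model-making board: with closed fingers, sweep the three offcuts (the square, the strip and the round one) along the board and over its edge into the yellow scrap tray beside it. Only push them, never pick them up or lift them, and leave the card house, the glue jar and the brass weight standing where they are.

Things in the scene. Friction and masses are not known exactly. Their poses are not given: they have to be found in the camera images.
- board: Raised white work board, fixed: 270 mm (its x) by 320 mm (its y), 40 mm thick, top level at height 0.040 above the table. Origin at the centre of its underside, on the table; x points away from the robot, y to the left, turned by up to 7 degrees. The plan printed on it is flat. All loose things stand on it; its edges have no rim.
- scrap_tray: Yellow open-topped scrap tray, fixed, standing on the table hard against the board's left (+y) or right (-y) edge (1 to 3 mm gap; the side varies) and as long as that edge: outside 270 mm (its x) by 130 mm (its y), 34 mm high, so its rim is 6 mm below the board's top; walls and floor 4 mm thick. Origin at the centre of its underside, axes as the board's. What is pushed over that edge of the board drops into it.
- stock_box: Grey box of good rods, fixed, same size as the scrap tray, against the opposite edge of the board; offcuts do not belong in it. Origin at the centre of its underside.
- square_offcut: Loose medium-brown wooden offcut, 34 x 34 x 16 mm high, about 20 g, lying flat at any yaw on the board. Origin at its centre, 8 mm above the board's top.
- strip_offcut: Loose dark-brown wooden offcut, 44 (its x) x 26 (its y) x 16 mm high, about 20 g, lying flat at any yaw on the board. Origin at its centre.
- round_offcut: Loose brown cork disc offcut, 36 mm across, 16 mm high, about 20 g, lying flat on the board. Origin at its centre. Two of the three offcuts lie 80 to 100 mm from the board's centre line (along y) on the robot's side, at least 100 mm apart along y; the third lies as far from that line on the far side.
- house_model: Loose white card house with a grey gable roof on a brown 46 x 46 mm base, about 53 mm high, 100 g; to be left standing. Origin at the centre of its underside. House, jar and weight stand within 6 mm of the board's centre line that runs along its y, in any order.
- glue_jar: Loose glue jar with a blue cap, 42 mm across, 55 mm high, 100 g; to be left standing. Origin at the centre of its underside.
- weight: Loose round brass paperweight with a small knob, 44 mm across, 44 mm high, 300 g; to be left standing. Origin at the centre of its underside.

How it is judged:
At the end, for the whole second after the job is handed in: All three offcuts lie at rest in the yellow scrap tray (centres within its outline and lower than 36 mm above the table); house, jar and weight upright within 10 mm of where they stood (x of square_offcut in the frame of scrap_tray between -0.135 and 0.135 m and y of square_offcut in the frame of scrap_tray between -0.065 and 0.065 m and height (world z) of each of square_offcut, strip_offcut, round_offcut below 0.036 m and linear speed of each of square_offcut, strip_offcut, round_offcut below 0.02 m/s and x of strip_offcut in the frame of scrap_tray between -0.135 and 0.135 m and y of strip_offcut in the frame of scrap_tray between -0.065 and 0.065 m and x of round_offcut in the frame of scrap_tray between -0.135 and 0.135 m and y of round_offcut in the frame of scrap_tray between -0.065 and 0.065 m and distance of each of house_model, glue_jar, weight from where it was at the start of the episode below 0.01 m and angle between each of house_model, glue_jar, weight's own z axis and vertical below 0.15 rad); the robot touches nothing.
It fails at once if an offcut is lifted: its centre more than 28 mm above the board's top (height (world z) of any of square_offcut, strip_offcut, round_offcut above 0.068 m).
It fails at once if the house model, glue jar or brass weight is moved more than 10 mm or tipped (distance of any of house_model, glue_jar, weight from where it was at the start of the episode above 0.01 m or angle between any of house_model, glue_jar, weight's own z axis and vertical above 0.15 rad).
It also fails if it takes over 64 s, if anything falls off the work surface, if the arm or the gripper's body presses on something with over 40 N, if the wrist force passes 120 N, or if a joint passes its speed limit or range.

## Working session

There is one attempt and no reset: what is moved stays moved. The work goes in short steps, Python scripts to look and compute and a tool call to move; the robot and the scene stay as the last step left them, time stands still between calls to the robot, and variables do not carry over. Pictures are saved under pics/ and viewed, about 8 in all and at most 12, crops included, and the job is handed in when it is done.

Besides the shell and the picture viewer there is one more tool, called by a JSON object that holds its "method" and its "body". carry_out: Moves the arm, as the interface text tells. Its arguments: {"type":"object","properties":{"increments":{"type":"array","items":{"type":"object","properties":{"dp":{"type":"array","items":{"type":"number","minimum":-1,"maximum":1}},"delta_rot":{"type":"array","items":{"type":"number","minimum":-1,"maximum":1}},"gripper":{"type":"number"}}}},"squeeze":{"type":"number"}},"required":["increments"]}

```bash
mkdir -p pics
cat > h.py <<'E'
import numpy as np, cv2
from rig import manip
def ray(cam,px,z):
    c=manip.calibration(cam);E=np.array(c["extrinsics"])
    d=E[:3,:3]@np.array([(px[1]-c["cx"])/c["fx"],(px[0]-c["cy"])/c["fy"],1.])
    o=E[:3,3];return (o+d*(z-o[2])/d[2])
def save(cam,n):
    im=manip.get_image(cam);cv2.imwrite(f"pics/{n}.png",im[:,:,::-1]);return im
E
cat > a.py <<'E'
from h import *
save("top","top0")
H=dict(board=.04,scrap_tray=.034,stock_box=.034,square_offcut=.056,strip_offcut=.056,round_offcut=.056,house_model=.075,glue_jar=.095,weight=.07)
for n,z in H.items():
    for r in manip.regions_of("top",n)[:2]:
        m=r["mask"].astype(np.uint8);c=max(cv2.findContours(m,0,2)[0],key=cv2.contourArea)
        p=np.array([ray("top",(q[0][1],q[0][0]),z)[:2] for q in c],np.float32)
        R=cv2.minAreaRect(p*1000)
        print(n,round(r["conf"],2),np.round(r["centre"]),"rect c",np.round(R[0]),"wh",np.round(R[1]),round(R[2],1))
s=manip.get_state();print(s["t"],s["ee_pos"],s["ee_rot"],s["finger_gap"])
print(np.round(manip.calibration("top")["extrinsics"],3))
E
python3 a.py
```

```text
board 0.91 [243. 338.] rect c [545.  -5.] wh [273. 323.] 5.8
board 0.36 [175. 339.] rect c [641.  -9.] wh [27. 49.] 74.2
scrap_tray 0.56 [254. 185.] rect c [522. 220.] wh [272. 133.] 5.9
stock_box 0.73 [239. 327.] rect c [543.  10.] wh [42. 48.] 76.8
stock_box 0.58 [229. 485.] rect c [ 568. -230.] wh [271. 132.] 5.6
square_offcut 0.69 [292. 396.] rect c [464. -92.] wh [36. 37.] 67.3
strip_offcut 0.95 [174. 340.] rect c [636.  -9.] wh [27. 47.] 74.2
round_offcut 0.72 [298. 306.] rect c [449.  37.] wh [34. 33.] 0.6
house_model 0.62 [243. 267.] rect c [530.  98.] wh [50. 44.] 30.5
glue_jar 0.81 [237. 329.] rect c [533.  11.] wh [45. 39.] 0.5
weight 0.71 [226. 406.] rect c [ 558. -105.] wh [41. 45.] 45.1
0.5 [0.23533396 0.46929198 0.23868225] [ 5.45676126e-06  8.50958235e-01  5.25233359e-01 -3.92569361e-05] 0.08811527147282203
[[ 0.009 -0.985  0.172  0.403]
 [-1.    -0.01  -0.004  0.019]
 [ 0.005 -0.172 -0.985  0.88 ]
 [ 0.     0.     0.     1.   ]]
```

View pics/top0.png

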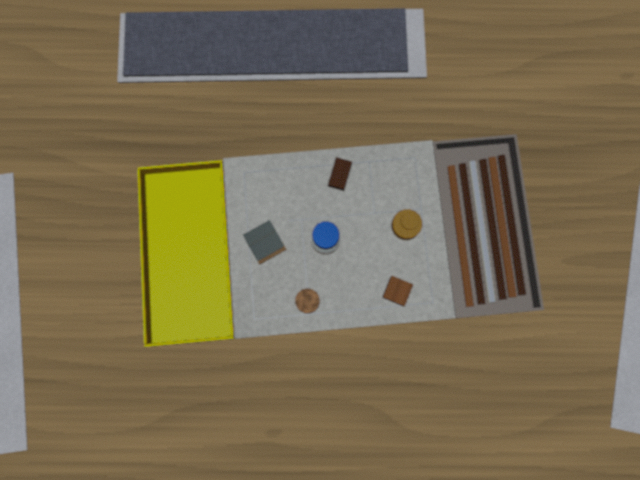

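The tray is on the left (+y). The board is centred at (545, -5) mm with a yaw of about 5.85°. The top view matches the detections: round at px (306, 298), square (397, 291), strip (340, 174). I'll start by rotating, closing the fingers and moving in at a safe height.

{"method": "carry_out", "body": {"increments": [{"dp":[-0.2,0.25,0],"delta_rot":[0,0,0.18],"gripper":1},{"dp":[-0.4,0.5,0],"delta_rot":[0,0,0.36],"gripper":1},{"dp":[-0.6,0.75,0],"delta_rot":[0,0,0.54],"gripper":1},{"dp":[-0.8,1,0],"delta_rot":[0,0,0.72],"gripper":1},{"dp":[-0.8,1,0],"delta_rot":[0,0,0.9],"gripper":1},{"dp":[-0.8,1,0],"delta_rot":[0,0,1],"gripper":1},{"dp":[-0.8,1,0],"delta_rot":[0,0,1],"gripper":1},{"dp":[-0.8,1,0],"delta_rot":[0,0,1],"gripper":1}]}}

```text
t: 1.3
ee_pos: [0.3422, 0.237, 0.2388]
ee_rot: [-0.0, 0.987, 0.161, 0.0]
ft_force: [-0.1, 0.2, 0.2]
finger_gap: 0.0265
```

```bash
cat >> h.py <<'E'
from scipy.spatial.transform import Rotation as Rn
YAW=np.deg2rad(5.85);C=np.array([.545,-.005])
B=np.array([[np.cos(YAW),-np.sin(YAW)],[np.sin(YAW),np.cos(YAW)]])
def go(bx,by,z):
    s=manip.get_state();q=s["ee_rot"];R=Rn.from_quat([q[1],q[2],q[3],q[0]]).as_matrix()
    p=np.array(s["ee_pos"]);t=np.r_[C+B@[bx,by],z]
    yaw=np.arctan2(R[1,0],R[0,0])
    print("t",round(s["t"],2),"board pos",np.round(B.T@(p[:2]-C),4),"z",round(p[2],4),"gap",round(s["finger_gap"],3),"F",np.round(s["ft_force"],1))
    print("dp",np.round(R.T@(t-p)/.2,3),"rotz",round((yaw-YAW)/(np.pi/4),3),"tilt",np.round(R[:,2],3))
E
python3 -c "
from h import *
go(-.091,0,.24)"
```

```text
t 1.3 board pos [-0.177   0.2614] z 0.2388 gap 0.027 F [-0.1  0.2  0.2]
dp [ 0.133  1.37  -0.006] rotz 0.281 tilt [ 0.  0. -1.]
```

{"method": "carry_out", "body": {"increments": [{"dp":[0.03,0.25,0],"delta_rot":[0,0,0.15],"gripper":1},{"dp":[0.06,0.5,0],"delta_rot":[0,0,0.28],"gripper":1},{"dp":[0.09,0.75,0],"delta_rot":[0,0,0.28],"gripper":1},{"dp":[0.12,1,0],"delta_rot":[0,0,0.28],"gripper":1},{"dp":[0.13,1,0],"delta_rot":[0,0,0.28],"gripper":1},{"dp":[0.13,1,0],"delta_rot":[0,0,0.28],"gripper":1}]}}

```text
t: 1.9
ee_pos: [0.4303, 0.0554, 0.2385]
ee_rot: [-0.0, 0.999, 0.051, -0.0]
ft_force: [-0.3, 0.4, -0.2]
finger_gap: -0.0002
```

```bash
python3 -c "
from h import *
go(-.091,-.002,.12)"
```

```text
t 1.9 board pos [-0.108   0.0718] z 0.2385 gap -0.0 F [-0.3  0.4 -0.2]
dp [0.085 0.369 0.592] rotz -0.0 tilt [-0.001  0.    -1.   ]
```

{"method": "carry_out", "body": {"increments": [{"dp":[0.085,0.2,0],"delta_rot":[0,0,0],"gripper":1},{"dp":[0.085,0.37,0],"delta_rot":[0,0,0],"gripper":1},{"dp":[0.085,0.37,0.25],"delta_rot":[0,0,0],"gripper":1},{"dp":[0.085,0.37,0.5],"delta_rot":[0,0,0],"gripper":1},{"dp":[0.085,0.37,0.7],"delta_rot":[0,0,0],"gripper":1},{"dp":[0.085,0.37,0.85],"delta_rot":[0,0,0],"gripper":1},{"dp":[0.085,0.37,0.96],"delta_rot":[0,0,0],"gripper":1},{"dp":[0.085,0.37,0.965],"delta_rot":[0,0,0],"gripper":1}]}}

```text
t: 2.7
ee_pos: [0.4529, -0.0145, 0.0438]
ee_rot: [-0.001, 0.999, 0.052, -0.002]
ft_force: [-1.0, -0.4, 0.9]
finger_gap: 0.0004
```

```bash
python3 -c "
from h import *
go(-.091,.190,.046)
save('top','top1');save('wrist','w1')
a=cv2.imread('pics/top1.png')[120:360,120:560];b=cv2.imread('pics/w1.png')
cv2.imwrite('pics/c1.png',np.hstack([cv2.resize(a,(440,240)),cv2.resize(b,(320,240))]))"
```

```text
t 2.7 board pos [-0.0926 -0.    ] z 0.0438 gap 0.0 F [-1.  -0.4  0.9]
dp [ 0.01  -0.95  -0.009] rotz 0.003 tilt [-0.005  0.002 -1.   ]
```

View pics/c1.png

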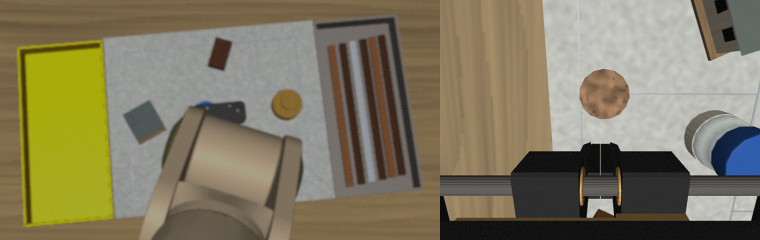

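The wrist view shows the disc at (604, 93), straight ahead of the closed fingers at column 600, with the house clear to the right. I'll sweep it now.

{"method": "carry_out", "body": {"increments": [{"dp":[0.01,-0.12,-0.01],"delta_rot":[0,0,0],"gripper":1},{"dp":[0.01,-0.24,-0.01],"delta_rot":[0,0,0],"gripper":1},{"dp":[0.01,-0.36,-0.01],"delta_rot":[0,0,0],"gripper":1},{"dp":[0.01,-0.48,-0.01],"delta_rot":[0,0,0],"gripper":1},{"dp":[0.01,-0.6,-0.01],"delta_rot":[0,0,0],"gripper":1},{"dp":[0.01,-0.72,-0.01],"delta_rot":[0,0,0],"gripper":1},{"dp":[0.01,-0.84,-0.01],"delta_rot":[0,0,0],"gripper":1},{"dp":[0.01,-0.96,-0.01],"delta_rot":[0,0,0],"gripper":1}]}}

```text
t: 3.6
ee_pos: [0.4375, 0.1762, 0.0495]
ee_rot: [-0.0, 0.999, 0.051, 0.002]
ft_force: [-0.1, -0.1, -0.2]
finger_gap: 0.0006
```

{"method": "carry_out", "body": {"increments": [{"dp":[0,0,0],"delta_rot":[0,0,0],"gripper":1},{"dp":[0,0,0],"delta_rot":[0,0,0],"gripper":1},{"dp":[0,0,-0.2],"delta_rot":[0,0,0],"gripper":1},{"dp":[0,0,-0.45],"delta_rot":[0,0,0],"gripper":1},{"dp":[0,0,-0.5],"delta_rot":[0,0,0],"gripper":1},{"dp":[0,0,-0.5],"delta_rot":[0,0,0],"gripper":1}]}}

```text
t: 4.2
ee_pos: [0.4381, 0.1738, 0.1495]
ee_rot: [-0.0, 0.999, 0.05, 0.002]
ft_force: [0.0, 0.3, -0.5]
finger_gap: 0.0005
```

```bash
python3 -c "
from h import *
go(-.0895,-.136,.145)
save('wrist','w2');save('top','top2')
a=cv2.imread('pics/top2.png')[120:360,120:560];b=cv2.imread('pics/w2.png')
cv2.imwrite('pics/c2.png',np.hstack([a,cv2.resize(b,(320,240))]))"
```

```text
t 4.2 board pos [-0.0881  0.1887] z 0.1495 gap 0.0 F [ 0.   0.3 -0.5]
dp [-0.003  1.624  0.022] rotz -0.003 tilt [ 0.004  0.    -1.   ]
```

View pics/c2.png

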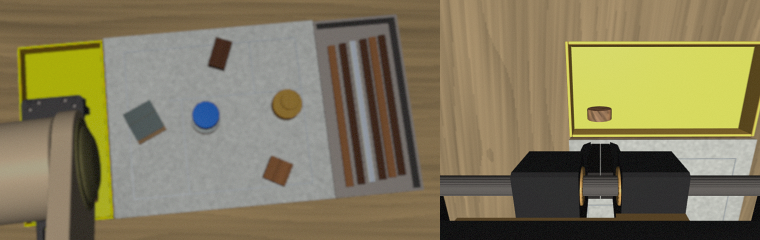

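The disc is in the tray, at wrist px (599, 113) in the composite. Next is the square.

{"method": "carry_out", "body": {"increments": [{"dp":[0,0.2,0],"delta_rot":[0,0,0],"gripper":1},{"dp":[0,0.4,0],"delta_rot":[0,0,0],"gripper":1},{"dp":[0,0.6,0],"delta_rot":[0,0,0],"gripper":1},{"dp":[0,0.8,0],"delta_rot":[0,0,0],"gripper":1},{"dp":[0,1,0],"delta_rot":[0,0,0],"gripper":1}]}}

```text
t: 4.8
ee_pos: [0.4564, -0.0263, 0.1461]
ee_rot: [-0.001, 0.999, 0.05, -0.001]
ft_force: [0.0, 0.6, 0.2]
finger_gap: 0.0007
```

{"method": "carry_out", "body": {"increments": [{"dp":[0,0.2,0],"delta_rot":[0,0,0],"gripper":1},{"dp":[0,0.4,0],"delta_rot":[0,0,0],"gripper":1},{"dp":[0,0.62,0],"delta_rot":[0,0,0],"gripper":1},{"dp":[0,0.62,0],"delta_rot":[0,0,0],"gripper":1},{"dp":[0,0.62,0],"delta_rot":[0,0,0],"gripper":1}]}}

```text
t: 5.3
ee_pos: [0.4689, -0.1482, 0.1461]
ee_rot: [-0.001, 0.999, 0.049, -0.001]
ft_force: [0.5, 0.0, 0.6]
finger_gap: 0.0004
```

```bash
python3 -c "
from h import *
go(-.0895,-.136,.046)
save('wrist','w3')
for r in manip.regions_of('wrist','square_offcut')[:2]: p=ray('wrist',r['centre'],.056)[:2];print(r['conf'],r['centre'],p,B.T@(p-C))"
```

```text
t 5.3 board pos [-0.0903 -0.1347] z 0.1461 gap 0.0 F [0.5 0.  0.6]
dp [0.005 0.008 0.5  ] rotz -0.004 tilt [-0.003  0.002 -1.   ]
0.98 [164.8, 324.6] [ 0.4668667  -0.09433856] [-0.08683218 -0.0809096 ]
```

{"method": "carry_out", "body": {"increments": [{"dp":[0.015,0.01,0.15],"delta_rot":[0,0,0],"gripper":1},{"dp":[0.015,0.01,0.3],"delta_rot":[0,0,0],"gripper":1},{"dp":[0.015,0.01,0.45],"delta_rot":[0,0,0],"gripper":1},{"dp":[0.015,0.01,0.5],"delta_rot":[0,0,0],"gripper":1},{"dp":[0.015,0.01,0.5],"delta_rot":[0,0,0],"gripper":1}]}}

```text
t: 5.9
ee_pos: [0.4724, -0.1486, 0.0469]
ee_rot: [-0.001, 0.999, 0.051, -0.001]
ft_force: [0.5, 0.4, 0.2]
finger_gap: 0.0003
```

{"method": "carry_out", "body": {"increments": [{"dp":[0,-0.1,0],"delta_rot":[0,0,0],"gripper":1},{"dp":[0,-0.2,0],"delta_rot":[0,0,0],"gripper":1},{"dp":[0,-0.3,0],"delta_rot":[0,0,0],"gripper":1},{"dp":[0,-0.4,0],"delta_rot":[0,0,0],"gripper":1},{"dp":[0,-0.5,0],"delta_rot":[0,0,0],"gripper":1},{"dp":[0,-0.6,0],"delta_rot":[0,0,0],"gripper":1},{"dp":[0,-0.7,0],"delta_rot":[0,0,0],"gripper":1},{"dp":[0,-0.7,0],"delta_rot":[0,0,0],"gripper":1}]}}

```text
t: 6.7
ee_pos: [0.4591, -0.0088, 0.0491]
ee_rot: [0.0, 0.999, 0.052, 0.001]
ft_force: [0.2, -0.0, 0.1]
finger_gap: 0.0006
```

```bash
python3 -c "
from h import *
go(-.0885,.192,.046)
save('wrist','w4')
for r in manip.regions_of('wrist','square_offcut')[:2]: p=ray('wrist',r['centre'],.056)[:2];print(r['conf'],r['centre'],p,B.T@(p-C))"
```

```text
t 6.7 board pos [-0.0858  0.005 ] z 0.0491 gap 0.001 F [ 0.2 -0.   0.1]
dp [-0.012 -0.935  0.015] rotz 0.002 tilt [ 0.002 -0.    -1.   ]
0.57 [238.7, 290.9] [0.44580372 0.02034014] [-0.0960969  0.0353187]
```

View pics/w4.png

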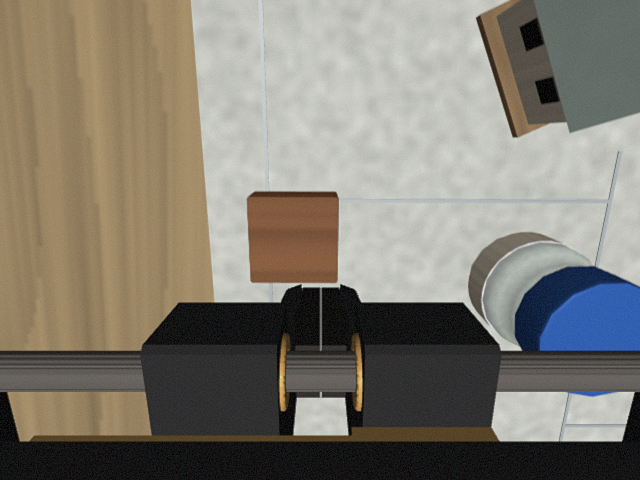

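The square is flush at (293, 237), about 10 mm left of the finger centre. I'll back off, re-centre and finish the sweep.

{"method": "carry_out", "body": {"increments": [{"dp":[0,0.05,0.01],"delta_rot":[0,0,0],"gripper":1},{"dp":[-0.05,0.05,0.01],"delta_rot":[0,0,0],"gripper":1},{"dp":[-0.05,0.05,0.01],"delta_rot":[0,0,0],"gripper":1},{"dp":[-0.05,-0.05,0.01],"delta_rot":[0,0,0],"gripper":1},{"dp":[-0.05,-0.15,0.01],"delta_rot":[0,0,0],"gripper":1},{"dp":[-0.05,-0.25,0.01],"delta_rot":[0,0,0],"gripper":1},{"dp":[-0.05,-0.35,0.01],"delta_rot":[0,0,0],"gripper":1},{"dp":[-0.05,-0.45,0.01],"delta_rot":[0,0,0],"gripper":1}]}}

```text
t: 7.6
ee_pos: [0.4396, 0.0786, 0.0458]
ee_rot: [-0.0, 0.999, 0.05, -0.0]
ft_force: [-0.2, -0.2, 0.0]
finger_gap: 0.0005
```

{"method": "carry_out", "body": {"increments": [{"dp":[0,-0.1,0],"delta_rot":[0,0,0],"gripper":1},{"dp":[0,-0.2,0],"delta_rot":[0,0,0],"gripper":1},{"dp":[0,-0.3,0],"delta_rot":[0,0,0],"gripper":1},{"dp":[0,-0.4,0],"delta_rot":[0,0,0],"gripper":1},{"dp":[0,-0.5,0],"delta_rot":[0,0,0],"gripper":1},{"dp":[0,-0.5,0],"delta_rot":[0,0,0],"gripper":1},{"dp":[0,-0.5,-0.25],"delta_rot":[0,0,0],"gripper":1},{"dp":[0,-0.5,-0.5],"delta_rot":[0,0,0],"gripper":1}]}}

```text
t: 8.4
ee_pos: [0.4291, 0.1772, 0.1471]
ee_rot: [0.0, 0.999, 0.05, -0.001]
ft_force: [1.0, 0.1, 1.2]
finger_gap: 0.0004
```

```bash
python3 -c "
from h import *
go(.090,-.07,.15)
save('wrist','w5')
for n in ['square_offcut','round_offcut']:
  for r in manip.regions_of('wrist',n)[:2]: p=ray('wrist',r['centre'],.015)[:2];print(r['conf'],r['centre'],p,B.T@(p-C))"
```

```text
t 8.4 board pos [-0.0967  0.193 ] z 0.1471 gap 0.0 F [1.  0.1 1.2]
dp [ 0.936  1.313 -0.016] rotz -0.003 tilt [-0.002 -0.    -1.   ]
0.82 [246.2, 316.4] [0.43262568 0.16558577] [-0.09440223  0.18115108]
0.69 [194.7, 334.5] [0.4398965  0.20652375] [-0.0829967   0.22113479]
```

View pics/w5.png

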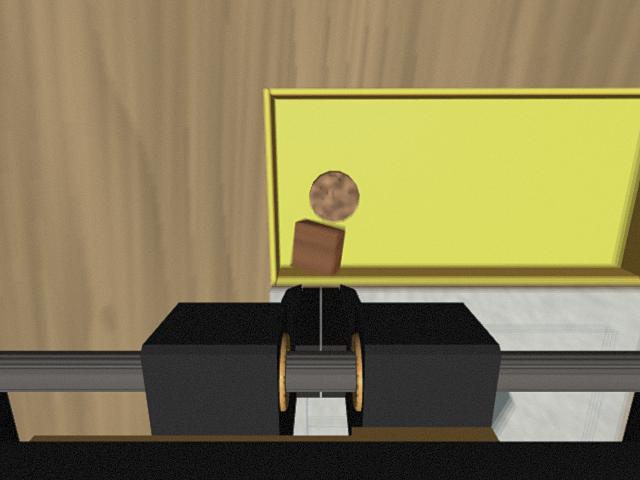

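Both are in the tray: the disc at (334, 195) and the square at (317, 247). Now the strip, crossing at safe height.

{"method": "carry_out", "body": {"increments": [{"dp":[0.14,0.2,0],"delta_rot":[0,0,0],"gripper":1},{"dp":[0.28,0.4,0],"delta_rot":[0,0,0],"gripper":1},{"dp":[0.42,0.6,0],"delta_rot":[0,0,0],"gripper":1},{"dp":[0.56,0.8,0],"delta_rot":[0,0,0],"gripper":1},{"dp":[0.72,1,0],"delta_rot":[0,0,0],"gripper":1},{"dp":[0.935,1,0],"delta_rot":[0,0,0],"gripper":1},{"dp":[0.935,1,0],"delta_rot":[0,0,0],"gripper":1}]}}

```text
t: 9.25
ee_pos: [0.6384, -0.0041, 0.1425]
ee_rot: [-0.0, 0.999, 0.049, -0.001]
ft_force: [-0.3, 0.2, -0.3]
finger_gap: 0.0006
```

{"method": "carry_out", "body": {"increments": [{"dp":[0,0.15,0],"delta_rot":[0,0,0],"gripper":1},{"dp":[0,0.31,0],"delta_rot":[0,0,0],"gripper":1},{"dp":[0,0.31,0],"delta_rot":[0,0,0],"gripper":1},{"dp":[0,0.31,0],"delta_rot":[0,0,0],"gripper":1}]}}

```text
t: 9.65
ee_pos: [0.6412, -0.0643, 0.1445]
ee_rot: [-0.0, 0.999, 0.05, -0.001]
ft_force: [-0.4, 0.4, 0.1]
finger_gap: 0.0008
```

```bash
python3 -c "
from h import *
go(.090,-.07,.046)
save('wrist','w6')
for r in manip.regions_of('wrist','strip_offcut')[:2]:
  p=ray('wrist',r['centre'],.056)[:2];print(r['conf'],r['centre'],p,B.T@(p-C))
"
```

```text
t 9.65 board pos [ 0.0897 -0.0688] z 0.1445 gap 0.001 F [-0.4  0.4  0.1]
dp [0.003 0.007 0.493] rotz -0.003 tilt [-0.002  0.001 -1.   ]
0.67 [163.6, 327.7] [ 0.64108096 -0.00972755] [ 0.09509873 -0.01449593]
```

View pics/w6.png

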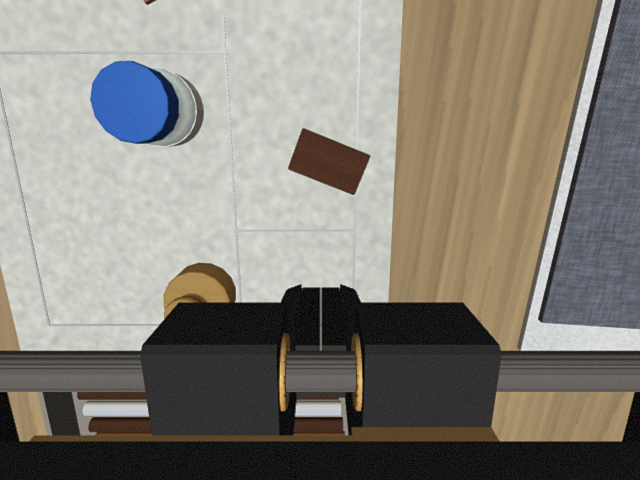

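The strip is at (328, 164), and the weight and jar are well to the left. I'll descend and push halfway.

{"method": "carry_out", "body": {"increments": [{"dp":[0.03,0,0.15],"delta_rot":[0,0,0],"gripper":1},{"dp":[0.03,0,0.3],"delta_rot":[0,0,0],"gripper":1},{"dp":[0.03,0,0.45],"delta_rot":[0,0,0],"gripper":1},{"dp":[0.03,0,0.49],"delta_rot":[0,0,0],"gripper":1},{"dp":[0.03,0,0.49],"delta_rot":[0,0,0],"gripper":1}]}}

```text
t: 10.25
ee_pos: [0.6476, -0.0628, 0.0471]
ee_rot: [-0.0, 0.999, 0.051, -0.001]
ft_force: [0.7, -0.9, 0.6]
finger_gap: 0.0005
```

{"method": "carry_out", "body": {"increments": [{"dp":[0,-0.08,0],"delta_rot":[0,0,0],"gripper":1},{"dp":[0,-0.16,0],"delta_rot":[0,0,0],"gripper":1},{"dp":[0,-0.24,0],"delta_rot":[0,0,0],"gripper":1},{"dp":[0,-0.32,0],"delta_rot":[0,0,0],"gripper":1},{"dp":[0,-0.4,0],"delta_rot":[0,0,0],"gripper":1},{"dp":[0,-0.4,0],"delta_rot":[0,0,0],"gripper":1}]}}

```text
t: 10.85
ee_pos: [0.6398, 0.0185, 0.0479]
ee_rot: [-0.0, 0.999, 0.052, -0.0]
ft_force: [-0.1, 0.8, 0.4]
finger_gap: 0.0004
```

```bash
python3 -c "
from h import *
go(.094,.195,.046)
save('wrist','w7')
for r in manip.regions_of('wrist','strip_offcut')[:2]:
  p=ray('wrist',r['centre'],.056)[:2];print(r['conf'],r['centre'],p,B.T@(p-C))
"
```

```text
t 10.85 board pos [0.0967 0.0137] z 0.0479 gap 0.0 F [-0.1  0.8  0.4]
dp [-0.012 -0.907  0.01 ] rotz 0.001 tilt [-0.  0. -1.]
0.82 [250.3, 298.7] [0.62976876 0.04321372] [0.08924145 0.03932262]
```

View pics/w7.png

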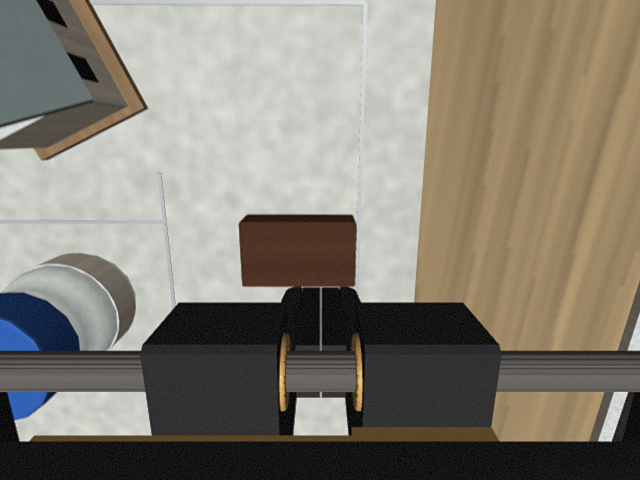

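The strip is flush at (298, 250), about 7 mm left of the finger centre. I'll back off, re-centre and finish.

{"method": "carry_out", "body": {"increments": [{"dp":[0,0.05,0.01],"delta_rot":[0,0,0],"gripper":1},{"dp":[-0.04,0.05,0.01],"delta_rot":[0,0,0],"gripper":1},{"dp":[-0.04,0.05,0.01],"delta_rot":[0,0,0],"gripper":1},{"dp":[-0.04,-0.05,0.01],"delta_rot":[0,0,0],"gripper":1},{"dp":[-0.04,-0.15,0.01],"delta_rot":[0,0,0],"gripper":1},{"dp":[-0.04,-0.25,0.01],"delta_rot":[0,0,0],"gripper":1},{"dp":[-0.04,-0.35,0.01],"delta_rot":[0,0,0],"gripper":1},{"dp":[-0.04,-0.45,0.01],"delta_rot":[0,0,0],"gripper":1}]}}

```text
t: 11.75
ee_pos: [0.6229, 0.1051, 0.0458]
ee_rot: [0.0, 0.999, 0.05, -0.0]
ft_force: [-0.4, 0.4, -0.4]
finger_gap: 0.0003
```

{"method": "carry_out", "body": {"increments": [{"dp":[0,-0.1,0],"delta_rot":[0,0,0],"gripper":1},{"dp":[0,-0.2,0],"delta_rot":[0,0,0],"gripper":1},{"dp":[0,-0.3,0],"delta_rot":[0,0,0],"gripper":1},{"dp":[0,-0.4,0],"delta_rot":[0,0,0],"gripper":1},{"dp":[0,-0.48,0],"delta_rot":[0,0,0],"gripper":1},{"dp":[0,-0.48,0],"delta_rot":[0,0,0],"gripper":1},{"dp":[0,-0.48,-0.25],"delta_rot":[0,0,0],"gripper":1},{"dp":[0,-0.48,-0.5],"delta_rot":[0,0,0],"gripper":1}]}}

```text
t: 12.55
ee_pos: [0.6129, 0.1992, 0.1459]
ee_rot: [0.0, 0.999, 0.05, -0.002]
ft_force: [1.0, 0.9, 1.1]
finger_gap: 0.0006
```

{"method": "carry_out", "body": {"increments": [{"dp":[0,0.2,-0.2],"delta_rot":[0,0,0],"gripper":1},{"dp":[0,0.4,-0.4],"delta_rot":[0,0,0],"gripper":1},{"dp":[-0.1,0.5,-0.5],"delta_rot":[0,0,0],"gripper":1},{"dp":[-0.3,0.5,-0.5],"delta_rot":[0,0,0],"gripper":1},{"dp":[-0.5,0.5,-0.5],"delta_rot":[0,0,0],"gripper":1},{"dp":[-0.5,0.5,-0.5],"delta_rot":[0,0,0],"gripper":1}]}}

```text
t: 13.15
ee_pos: [0.5201, 0.0896, 0.2456]
ee_rot: [0.0, 0.999, 0.05, -0.001]
ft_force: [0.6, 0.2, 0.9]
finger_gap: 0.0004
```

```bash
sed 's/top0/top8/' a.py > a2.py && python3 a2.py && python3 -c "
from h import *
save('wrist','w8');a=cv2.imread('pics/top8.png')[120:360,120:560];b=cv2.imread('pics/w8.png')
cv2.imwrite('pics/c8.png',np.hstack([a,cv2.resize(b,(320,240))]))"
```

```text
board 0.74 [249. 373.] rect c [550. -49.] wh [271. 235.] 5.4
board 0.22 [228. 486.] rect c [ 567. -228.] wh [270. 132.] 5.4
scrap_tray 0.85 [246. 188.] rect c [535. 208.] wh [94. 61.] 86.7
stock_box 0.89 [229. 485.] rect c [ 568. -231.] wh [272. 132.] 5.8
stock_box 0.74 [250. 188.] rect c [535. 209.] wh [95. 61.] 86.8
house_model 0.45 [260. 261.] rect c [504. 104.] wh [10. 10.] 1.5
house_model 0.2 [252. 370.] rect c [544. -45.] wh [260. 225.] 5.7
glue_jar 0.82 [237. 326.] rect c [533.  12.] wh [45. 40.] 0.5
weight 0.71 [227. 404.] rect c [ 559. -105.] wh [41. 46.] 45.1
13.65 [0.5243643  0.09066219 0.24547382] [-1.32673849e-05  9.98729672e-01  5.03887288e-02 -1.31108638e-04] 0.0005079182876641858
[[ 0.009 -0.985  0.172  0.403]
 [-1.    -0.01  -0.004  0.019]
 [ 0.005 -0.172 -0.985  0.88 ]
 [ 0.     0.     0.     1.   ]]
```

View pics/c8.png

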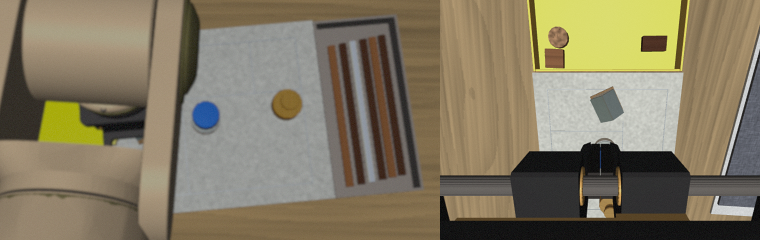

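All three offcuts show in the yellow tray, and jar and weight are unmoved. One numeric check from the wrist camera before handing in.

```bash
python3 -c "
from h import *
save('wrist','w9')
for n,z in dict(square_offcut=.02,strip_offcut=.02,round_offcut=.02,house_model=.08).items():
  for r in manip.regions_of('wrist',n)[:1]:
    c=max(cv2.findContours(r['mask'].astype(np.uint8),0,2)[0],key=cv2.contourArea)
    p=np.array([ray('wrist',(q[0][1],q[0][0]),z)[:2] for q in c],np.float32);R=cv2.minAreaRect(p*1000)
    w=ray('wrist',r['centre'],z)[:2];print(n,round(r['conf'],2),np.round(w,3),'board',np.round(B.T@(w-C),3),np.round(R[1]))
"
```

```text
strip_offcut 0.7 [0.612 0.213] board [0.089 0.21 ] [49. 28.]
round_offcut 0.71 [0.438 0.205] board [-0.085  0.22 ] [37. 36.]
house_model 0.69 [0.535 0.105] board [0.001 0.11 ] [43. 52.]
```

```bash
python3 -c "
import cv2
a=cv2.imread('pics/w9.png')[0:150,160:360];cv2.imwrite('pics/c9.png',cv2.resize(a,(800,600),interpolation=2))
from h import *
for px in [(98,208),(98,248),(135,208),(135,248)]:
  print(px,[np.round(B.T@(ray('wrist',px,z)[:2]-C),3) for z in (.02,.034)])"
```

```text
(98, 208) [array([-0.113,  0.2  ]), array([-0.109,  0.199])]
(98, 248) [array([-0.076,  0.2  ]), array([-0.074,  0.199])]
(135, 208) [array([-0.116,  0.168]), array([-0.112,  0.168])]
(135, 248) [array([-0.078,  0.168]), array([-0.076,  0.168])]
```

View pics/c9.png

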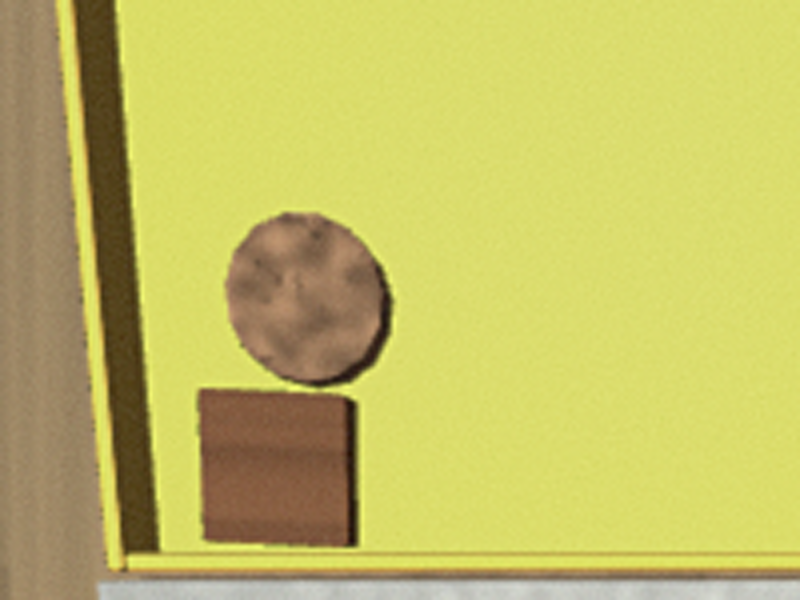

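The crop shows the square lying flat at about (275, 468) and the disc flat at (305, 298), both inside the walls. I'm handing the job in.

```bash
python3 -c "
from rig import manip
print(manip.finish_job(), manip.get_state()['t'])"
```

```text
the job is handed in; nothing more can be done
the job is handed in; nothing more can be done
```

I swept the round, square and strip offcuts over the board's left edge into the yellow scrap tray with closed fingers. I re-centred behind the square and the strip halfway through their pushes. The job was handed in at about 14 s of robot time, well under the 64 s limit.

- **Offcuts:** the last wrist pictures show all three inside the tray walls, with the round and the square lying flat. By the network they measure (board frame, m) (-0.085, 0.220) for the round and (0.089, 0.210) for the strip. The tray centre is about (0, 0.226).
- **Jar and weight:** both measured within about 1 mm of where they started.
- **House:** it is upright in the wrist view. The arm mostly hid it from the top camera, so its two positions come from different cameras: (530, 98) mm at the start and (535, 105) mm at the end. That is about 8 mm apart, close to the 10 mm limit. I put this down to parallax from the assumed roof height, because the fingers never went near the house.
- **Check that failed:** in the last check the network did not detect the square, so I confirmed it by eye in a crop and by projecting its corners. They put it at about (-0.095, 0.184), flat against the tray's near wall.

The wrist force stayed around 1 N at every reading. The hand-in gave no verdict.

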